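# Roll the push-in edge strip of the tag shelf home

### The job

Take the spring-loaded hand roller out of its green holder and roll it along the blue edge strip at the front of the maple shelf unit, firmly but without overloading the strip, until all five sections sit fully home. Press the strip only with the roller, leave the other things where they are, and then put the roller back in its holder, upright and seated as it was.

Things in the scene. Friction and masses are not known exactly. Their poses are not given: they have to be found in the camera images.
- roller_grip (a point): Centre of the dark wooden grip of the hand roller, a loose tool of about 0.34 kg standing upright in the holder. z up along the grip, x along the wheel's axle, y is the way it rolls. Grip 28 x 28 mm square, 54 mm tall, from 27 mm above to 27 mm below this point; it stands on an aluminium collar plate 68 x 68 x 6 mm whose underside is 33 mm below this point.
- roller: The same tool; origin at the centre of its collar's underside, same axes. Below hangs a sprung fork (38 mm wide along x) with a black rubber wheel, radius 22 mm, 24 mm wide; wheel centre 32 mm and lowest point 54 mm below this origin. Pushed up, the fork springs in by up to 6 mm at 5 N per mm from zero (15 N is 3 mm), then it is hard.
- roller_wheel (a joint): Turn of the roller's free-running wheel in its fork, in rad, 0 at the start; 0.022 m rolled is 1 rad.
- holder_seat (a point): Fixed green holder, 92 (x) x 88 (y) x 77 mm tall, with a slot along y for the wheel, on the table on the robot's left or right. This point: centre of the seat, 70 mm above the table, where the collar's underside rests, roller x and y (either way) along the holder's x and y. Lips 7 mm high ring the collar with 4 mm (y) to 5 mm (x) play each way.
- shelf: Fixed maple shelf unit, 260 (x, deep) x 360 (y, wide) x 120 mm tall; origin at the centre of its underside, x points away from its drawer front.
- rail: Edge strip's frame: origin on the shelf's top (120 mm above the table), under the strip's middle; y along the strip, z up. Five blue sections in a row, seg0 to seg4, each 48 long, 26 mm wide, 2 mm gaps, ends bevelled, in a 34 mm wide aluminium channel. The frame does not follow the uneven packing: the strip may lie up to 9 mm higher or lower and slope along y by up to 0.05 rad, so feel for it.
- strip_top (a point): Where the top of the strip's middle would be, fully home on even packing: 33 mm above the rail's origin, same axes (fixed, does not follow the packing). Proud sections stand up to 5 mm higher, as steps that the wheel presses down as it rolls on. A section gives way above about 11 N, against friction, and stays where it is left; over 22 N from the roller damages the strip; about 15 N is right.
- seg0 (a joint): How far section 0 (centre at y = -100 mm in the rail's frame) is pressed in, in m: 0 is fully proud, 0.005 fully home.
- seg1 (a joint): How far section 1 (centre at y = -50 mm in the rail's frame) is pressed in, in m: 0 is fully proud, 0.005 fully home.
- seg2 (a joint): How far section 2 (centre at y = 0 mm in the rail's frame) is pressed in, in m: 0 is fully proud, 0.005 fully home.
- seg3 (a joint): How far section 3 (centre at y = 50 mm in the rail's frame) is pressed in, in m: 0 is fully proud, 0.005 fully home.
- seg4 (a joint): How far section 4 (centre at y = 100 mm in the rail's frame) is pressed in, in m: 0 is fully proud, 0.005 fully home.
- shelf_drawer0 (a joint): Opening of the shelf's shallow drawer, in m, 0 is shut. Its round brass pull stands 35 mm out from the front. Leave it.
- applicator: Loose orange tag applicator, about 180 x 55 x 26 mm, lying on the shelf. Bystander.
- caddy: Loose clear open tag caddy, 75 x 100 x 45 mm, on the shelf. Bystander.
- cup_a: Loose copper pin cup, 48 mm wide, 50 mm tall, on the shelf. Bystander.
- cup_b: Second copper pin cup, same size, on the shelf. Bystander.
- reel: Loose matte grey tag reel lying flat, 92 mm wide, 32 mm tall, on the shelf. Bystander.
- marker: Loose green bottle, 44 mm wide, 100 mm tall, standing on the table to the right. Bystander.
There are look-alikes about, which are no part of the job. Of the things that look like the roller, the middle-sized one is meant.

How it is judged (in metres and radians):
On the way, in this order (a step that is already met when the one before it is completed fails the run):
1. the roller is lifted out of its holder (z of roller in the frame of holder_seat above 0.05 m), for 0.1 s.
2. the roller is rolled along the strip under pressure: its wheel, pressed on the strip, has turned at least 5 rad (110 mm) from its start, either way (contact force between roller and rail above 3 N and (value of joint roller_wheel above 5 rad or value of joint roller_wheel below -5 rad)).
At the end, for the whole second after the job is handed in: All five sections are pressed in at least 3.5 mm of their 5 mm; the roller rests in its holder, collar within 3 mm of the seat's height and 9 mm of its centre, upright within 0.06 rad, at rest and released (value of joint each of seg0, seg1, seg2, seg3, seg4 above 0.0035 m and horizontal distance between roller and holder_seat below 0.009 m and z of roller in the frame of holder_seat between -0.003 and 0.003 m and angle between roller's own z axis and vertical below 0.06 rad and linear speed of roller below 0.02 m/s); the robot touches nothing.
It fails at once if the roller bears on the strip with more than 22 N (contact force between roller and rail above 22 N).
It fails at once if the gripper or arm touches the strip (contact force between any of the fingers, the arm and rail above 1 N).
It fails at once if a bystander is moved by more than 20 mm or tipped, or the drawer is pulled open by more than 20 mm (value of joint shelf_drawer0 above 0.02 m or distance of any of applicator, caddy, cup_a, cup_b, reel, marker from where it was at the start of the episode above 0.02 m or angle between any of applicator, caddy, cup_a, cup_b, reel, marker's own z axis and vertical above 0.3 rad).
It also fails if it takes over 72 s, if anything falls off the work surface, if the arm or the gripper's body presses on something with over 40 N, if the wrist force passes 120 N, or if a joint passes its speed limit or range.

### The arm

A 6-joint arm with a two-finger parallel gripper is mounted at the origin on the work surface. World frame = base frame: x ahead of the robot, y to its left, z up, the work surface at z = 0. Lengths are in m, angles in degrees, forces in N, time in s.
With the tool pointing down it reaches from about 0.325 to 0.775 m from the base axis. Payload 5.5 kg.
Tool frame: the origin (TCP) lies at the centre of the arm's flange, where the gripper is bolted on; the fingertips stand 182 mm ahead of it and the grasp point (between the pads) lies 163 mm ahead of it; z points along the fingers, y is the direction in which the jaws open and shut (so a half turn about z gives the same grasp; the last joint's range is limited). The gripper opens to 88 mm and grips with 3 to 60 N. Pads are 20 mm wide; open, the fingers measure 115 mm over their backs; the gripper's body (75 mm by 178 mm) begins 61 mm behind the grasp point.
Start: joints at [-74.41, 5.22, 70.514, -0, 104.267, -3.249], TCP at [0.194, -0.568, 0.405] pointing down, gripper open.
Joint ranges: [-164.24, 164.24], [-49.07, 125.15], [9.68, 141.18], [-86.29, 266.29], [3.28, 154.24], [-151.56, 151.56]. Speed limits (degrees/s): [147.25, 147.25, 172.46, 180, 180, 180].

### API

Orientations are given as [roll, pitch, yaw] about the fixed x, y, z axes, in that order (R = Rz(yaw) Ry(pitch) Rx(roll)).
In Python, from station import r gives the robot as it stands. The module is installed in compiled form; this text tells all that it offers. Calls block until the motion is done:
- r.reach(position, orientation): joint-space move of the TCP to a pose.
- r.servo_line(position, rotation=None, speed=0.15): straight line of the TCP; rotation=None keeps the orientation; speed is the mean speed in m/s.
- r.move_joints(angles): joint-space move.
- r.let_go() and r.grab(squeeze=None): open the fingers fully, or close them until they stop; squeeze is the grip in N (None keeps the last).
- r.wait(seconds).
- r.inverse_kinematics(position, orientation): joint angles nearest the present ones, or None.
- r.sense(): the state.
- r.snapshot(name): name is "scene" or "side" or "wrist"; returns a dict with "frame" (384x512x3 uint8, red, green, blue), "fx", "fy", "cx", "cy" (pixels), "R" (3x3) and "t" (3): a world point X has camera coordinates R X + t. Camera axes: x right, y down, z forward; pixel columns grow to the right and rows downward; lengths in m; the calibration is good to about 2 mm. A picture is of the moment at which its call begins. There is no depth.
A pose or a line that the arm cannot do raises r.IKError and nothing moves.
- r.hand_in(): hands the job in, once; it reports no verdict.
The state is a dict: "clock": time; "joints": joint angles; "joint_vel": joint speeds; "joint_torque": joint torques, N m; "tcp_pos": TCP position; "orientation": TCP orientation; "contact_force": force on the tool from outside, world axes, zero at the start; "torque": the same for the moment, N m; "opening": finger opening in m.
Only numpy, scipy, OpenCV 4.12 (cv2) and the standard library are available. Lean on these libraries where they do the work, as an engineer would, in place of code of your own. Each camera call takes 0.05 s, during which the arm holds its last target.

## Working session

There is one attempt and no reset: what is moved stays moved. The work goes in short steps, each a Python script; the robot and the scene stay as the last script left them, time stands still between calls to the robot, and variables do not carry over. Pictures are saved under pics/ and viewed, and the job is handed in when it is done.

```bash
mkdir -p pics; python3 - <<'E'
from station import r
import cv2, numpy as np, pickle
s=r.sense(); print(s)
for n in ("scene","side","wrist"):
    d=r.snapshot(n); cv2.imwrite(f"pics/{n}0.png",cv2.resize(d["frame"][:,:,::-1],None,fx=1.5,fy=1.5,interpolation=cv2.INTER_CUBIC))
    pickle.dump(d,open(f"pics/{n}0.pkl","wb"))
    print(n,d["fx"],d["fy"],d["cx"],d["cy"],np.round(d["R"],4).tolist(),np.round(d["t"],4), -np.array(d["R"]).T@d["t"])
E
```

```text
{'clock': 0.0, 'joints': array([-7.44107046e+01,  5.26290377e+00,  7.05807295e+01, -5.71920665e-04,
        1.04267275e+02, -3.24827628e+00]), 'joint_vel': array([-0.0126404 ,  0.09981612,  0.07133484, -0.0030806 , -0.03343398,
       -0.09664644]), 'joint_torque': array([ 7.43804480e-05, -4.46458447e+01, -4.06440032e+01,  6.97732461e-02,
        2.96293467e-02, -1.64545149e-04]), 'tcp_pos': array([ 0.19374739, -0.56791566,  0.40352002]), 'orientation': array([-1.79889238e+02, -5.73070297e-03,  1.88374257e+01]), 'contact_force': array([0.07630306, 0.32329467, 0.7760305 ]), 'torque': array([0.00128465, 0.00186543, 0.03290885]), 'opening': 0.0879088638287572}
scene 349.3606024532698 349.3606024532698 255.58276390604473 181.80769933967878 [[0.0541, 0.9985, -0.0044], [0.6475, -0.0384, -0.7611], [-0.7601, 0.0383, -0.6486]] [ 0.042  -0.2305  1.505 ] [ 1.2910128  -0.10843181  0.80093985]
side 495.2501003023361 495.2501003023361 253.2177202354901 190.842022354801 [[-0.7033, -0.7106, -0.0207], [-0.3437, 0.3654, -0.8651], [0.6223, -0.6013, -0.5012]] [0.3402 0.3149 1.0023] [-0.2761875   0.72936523  0.78184967]
wrist 328.2853552765613 328.2853552765613 257.0731516604466 195.5164641839437 [[0.3235, -0.9462, -0.0027], [-0.9051, -0.3103, 0.2907], [-0.2759, -0.0916, -0.9568]] [-0.5981 -0.0345  0.3917] [ 0.27028486 -0.54078947  0.38321456]
```

View pics/scene0.png

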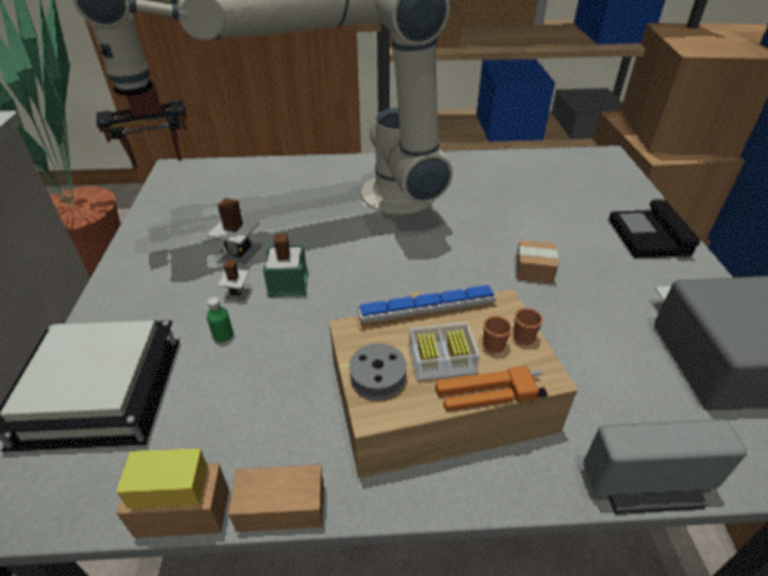

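View pics/side0.png

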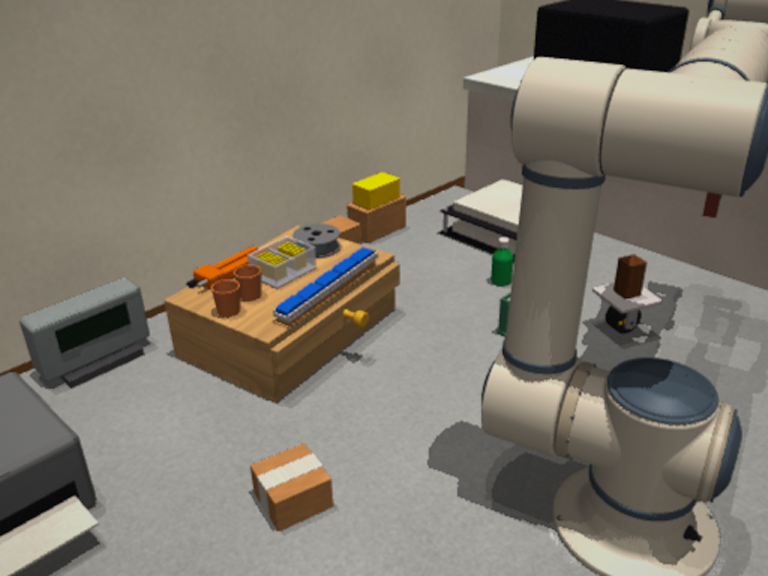

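View pics/wrist0.png

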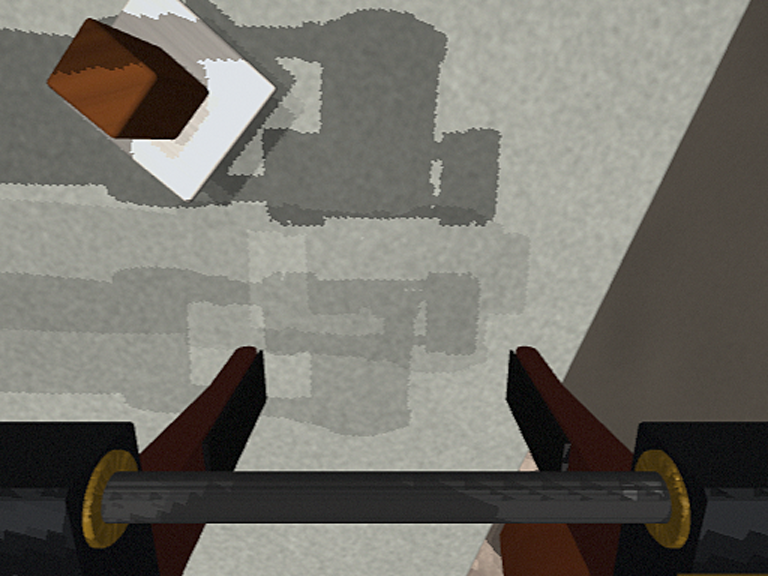

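Lookalikes in the scene picture (768-wide pixels) are a large roller at (231,228), a small roller at (232,275) and the mid-sized one in the green holder at (285,262). I choose the one in the holder and check it in a close crop.

```bash
python3 - <<'E'
import cv2,pickle,numpy as np
d=pickle.load(open("pics/scene0.pkl","rb"));f=d["frame"][:,:,::-1]
cv2.imwrite("pics/crop_h.png",cv2.resize(f[125:210,130:230],None,fx=7,fy=7,interpolation=cv2.INTER_CUBIC))
cv2.imwrite("pics/crop_s.png",cv2.resize(f[180:310,215:385],None,fx=4.5,fy=4.5,interpolation=cv2.INTER_CUBIC))
E
```

```text
(no output)
```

View pics/crop_h.png

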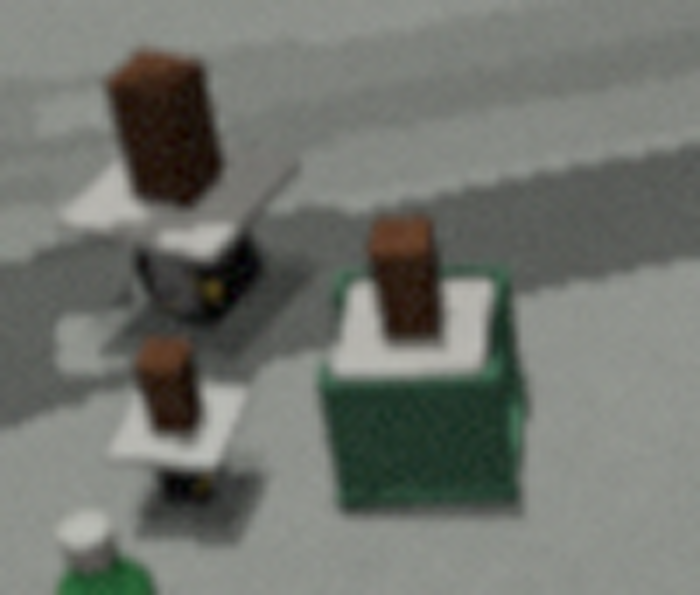

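View pics/crop_s.png

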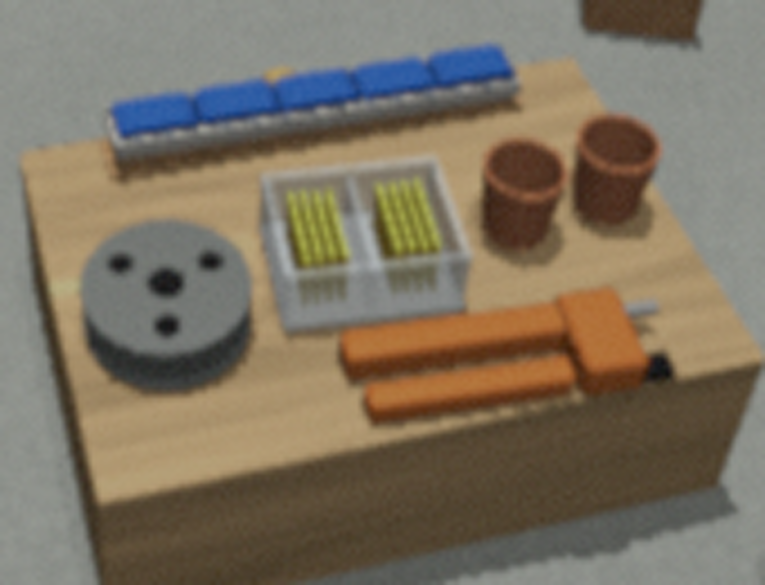

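The crop confirms it: the middle-sized roller is the one seated in the green holder. The notch at crop (517,410) hints at the slot. Next I need rough positions, then a wrist view over the holder and over the strip.

```bash
cat > h.py <<'E'
import numpy as np, cv2, pickle
def pix2plane(d,uv,z):
    R=np.array(d["R"]);t=np.array(d["t"]);c=-R.T@t
    u,v=uv; ray=R.T@np.array([(u-d["cx"])/d["fx"],(v-d["cy"])/d["fy"],1.])
    return c+ray*(z-c[2])/ray[2]
def proj(d,X):
    q=np.array(d["R"])@np.array(X)+np.array(d["t"]); return np.array([d["fx"]*q[0]/q[2]+d["cx"],d["fy"]*q[1]/q[2]+d["cy"]])
E
python3 - <<'E'
from h import *
d=pickle.load(open("pics/scene0.pkl","rb"))
c=lambda x,y:(130+x/7-.4,125+y/7-.4)
for n,p,z in [("gripbase",(407,335),.076),("griptop",(400,235),.13),("col FL",(332,372),.076),("col FR",(488,372),.076),("colBR",(495,282),.076),("colBL",(352,280),.076)]:
    print(n,np.round(pix2plane(d,c(*p),z),4))
s=lambda x,y:(215+x/4.5-.4,180+y/4.5-.4)
for n,p,z in [("strip L back",(112,102),.153),("strip L front",(120,135),.153),("strip R back",(508,48),.153),("strip R front",(515,75),.153),("shelf far R",(762,358),.12),("far L",(100,500),.12),("nearL",(22,155),.12),("nearR",(575,62),.12)]:
    print(n,np.round(pix2plane(d,s(*p),z),4))
d=pickle.load(open("pics/side0.pkl","rb"))
for n,p,z in [("strip L",(278,305),.153),("strip L f",(290,318),.153),("strip R",(362,250),.153),("strip R f",(376,258),.153)]:
    print(n,np.round(pix2plane(d,(p[0]/1.5,p[1]/1.5),z),4))
E
```

```text
gripbase [ 0.3806 -0.287   0.076 ]
griptop [ 0.3744 -0.2838  0.13  ]
col FL [ 0.406  -0.3192  0.076 ]
col FR [ 0.4103 -0.2469  0.076 ]
colBR [ 0.3419 -0.2482  0.076 ]
colBL [ 0.3361 -0.3177  0.076 ]
strip L back [ 0.6134 -0.1177  0.153 ]
strip L front [ 0.6414 -0.1136  0.153 ]
strip R back [0.5797 0.1272 0.153 ]
strip R front [0.6042 0.1263 0.153 ]
shelf far R [0.7946 0.2215 0.12  ]
far L [ 0.8595 -0.1294  0.12  ]
nearL [ 0.6219 -0.1733  0.12  ]
nearR [0.5593 0.1792 0.12  ]
strip L [0.5821 0.1313 0.153 ]
strip L f [0.5369 0.1426 0.153 ]
strip R [ 0.6235 -0.0965  0.153 ]
strip R f [ 0.5821 -0.092   0.153 ]
```

```bash
python3 - <<'E'
from station import r
from h import *
for yaw in (4,94,-86):
    print(yaw, r.inverse_kinematics([.30,-.283,.42],[180,0,yaw]))
q=r.inverse_kinematics([.31,-.283,.42],[180,0,4]); 
r.reach([.31,-.283,.42],[180,0,4]); s=r.sense(); print(s["clock"],s["tcp_pos"],s["orientation"],s["contact_force"])
d=r.snapshot("wrist"); pickle.dump(d,open("pics/w1.pkl","wb")); cv2.imwrite("pics/w1.png",cv2.resize(d["frame"][:,:,::-1],None,fx=1.5,fy=1.5,interpolation=cv2.INTER_CUBIC))
print(proj(d,[.374,-.283,.13])*1.5)
E
```

```text
4 [-4.80586175e+01 -2.35490049e+01  9.47163062e+01 -2.54444375e-14
  1.08832699e+02  3.79413825e+01]
94 [-48.05861753 -23.54900494  94.7163062    0.         108.83269874
 -52.05861753]
-86 [-4.80586175e+01 -2.35490049e+01  9.47163062e+01 -2.54444375e-14
  1.08832699e+02  1.27941382e+02]
1.325 [ 0.30994193 -0.2835108   0.41997678] [1.79979670e+02 8.04308862e-03 3.99134161e+00] [-0.08132618  0.74767836  0.37551906]
[395.45284791 176.62872695]
```

View pics/w1.png

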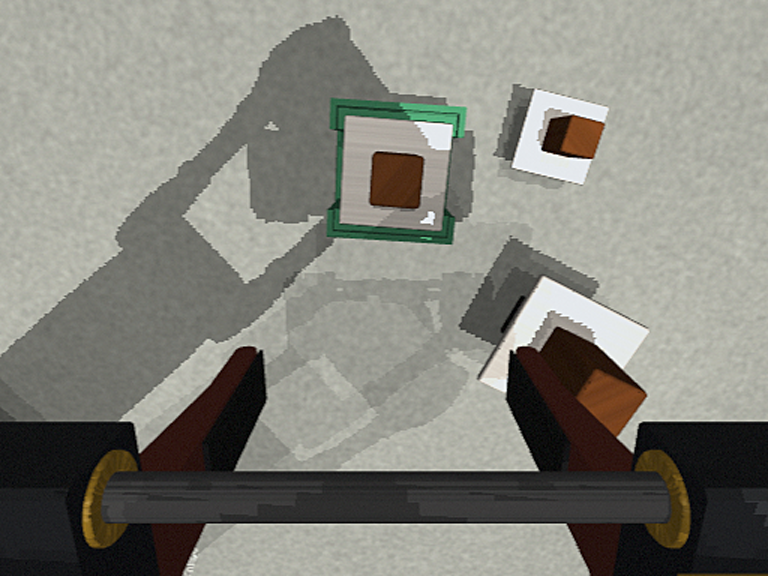

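```bash
python3 - <<'E'
from h import *
d=pickle.load(open("pics/w1.pkl","rb"));f=d["frame"][:,:,::-1]
cv2.imwrite("pics/w1c.png",cv2.resize(f[55:175,205:325],None,fx=5,fy=5,interpolation=cv2.INTER_CUBIC))
E
```

```text
(no output)
```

View pics/w1c.png

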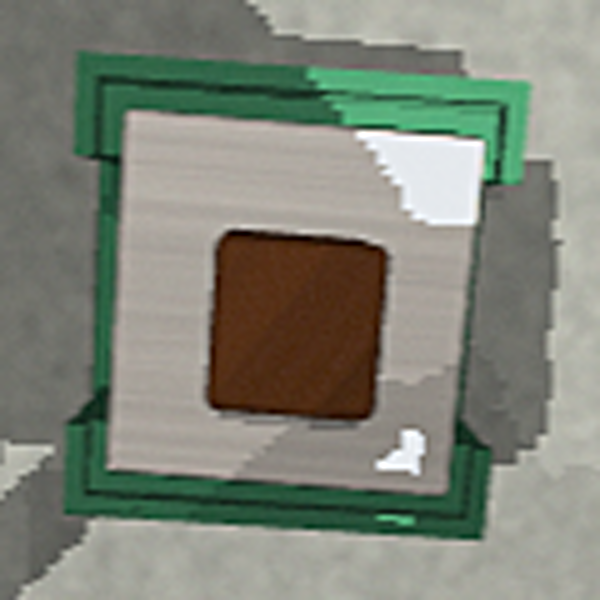

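```bash
python3 - <<'E'
from h import *
d=pickle.load(open("pics/w1.pkl","rb"))
c=lambda x,y:(205+x/5-.4,55+y/5-.4)
for n,P,z in [("collar",[(124,110),(485,138),(445,493),(106,468)],.076),("grip",[(214,230),(388,240),(374,420),(208,412)],.130),("holder",[(78,52),(530,83),(485,540),(66,512)],.077)]:
    X=np.array([pix2plane(d,c(*p),z)[:2] for p in P]); 
    print(n,X.mean(0)); e=np.roll(X,-1,0)-X
    print(np.linalg.norm(e,axis=1), [ (np.degrees(np.arctan2(v[1],v[0]))%90) for v in e])
E
```

```text
collar [ 0.37210112 -0.28312652]
[0.0673621  0.06677741 0.06725177 0.06673205] [np.float64(89.83743853016313), np.float64(89.47170476132959), np.float64(89.79931806229801), np.float64(89.566200524318)]
grip [ 0.37226872 -0.28326189]
[0.02752477 0.02828992 0.02708195 0.02849518] [np.float64(0.8625618931175154), np.float64(0.6742095959443475), np.float64(1.2925849775684242), np.float64(1.5675051718991102)]
holder [ 0.37251089 -0.28303777]
[0.08323658 0.08550224 0.08350338 0.08522706] [np.float64(0.3531954002818054), np.float64(0.7286086787564727), np.float64(0.16529133273118646), np.float64(0.5507639525761445)]
```

```bash
python3 - <<'E'
from h import *
d=pickle.load(open("pics/w1.pkl","rb"))
P=lambda u,v,z:print((u,v,z),np.round(pix2plane(d,(u/1.5,v/1.5),z),3))
for z in (.15,.17): 
    for p in [(592,370),(646,397),(620,438)]: P(*p,z)
for z in (.08,.1): 
    for p in [(541,277),(648,328),(479,380)]: P(*p,z)
E
```

```text
(592, 370, 0.15) [ 0.278 -0.399  0.15 ]
(646, 397, 0.15) [ 0.264 -0.433  0.15 ]
(620, 438, 0.15) [ 0.237 -0.424  0.15 ]
(592, 370, 0.17) [ 0.287 -0.39   0.17 ]
(646, 397, 0.17) [ 0.274 -0.421  0.17 ]
(620, 438, 0.17) [ 0.249 -0.412  0.17 ]
(541, 277, 0.08) [ 0.312 -0.387  0.08 ]
(648, 328, 0.08) [ 0.281 -0.466  0.08 ]
(479, 380, 0.08) [ 0.233 -0.355  0.08 ]
(541, 277, 0.1) [ 0.317 -0.38   0.1  ]
(648, 328, 0.1) [ 0.288 -0.455  0.1  ]
(479, 380, 0.1) [ 0.243 -0.35   0.1  ]
```

Holder and roller are at about (0.372, -0.283), yaw about 0°, with the slot along world y. Next I look down at the strip before grasping.

```bash
python3 - <<'E'
from station import r
from h import *
r.reach([.53,.0,.45],[180,0,8]); s=r.sense(); print(s["clock"],s["tcp_pos"],s["orientation"],s["contact_force"])
d=r.snapshot("wrist"); pickle.dump(d,open("pics/w2.pkl","wb")); f=d["frame"][:,:,::-1];cv2.imwrite("pics/w2.png",cv2.resize(f,None,fx=1.5,fy=1.5,interpolation=cv2.INTER_CUBIC))
E
```

```text
2.725 [ 0.5299169  -0.00101226  0.44995452] [1.79974230e+02 1.54770279e-02 7.92000951e+00] [-0.22813277 -0.54420845  0.39598116]
```

View pics/w2.png

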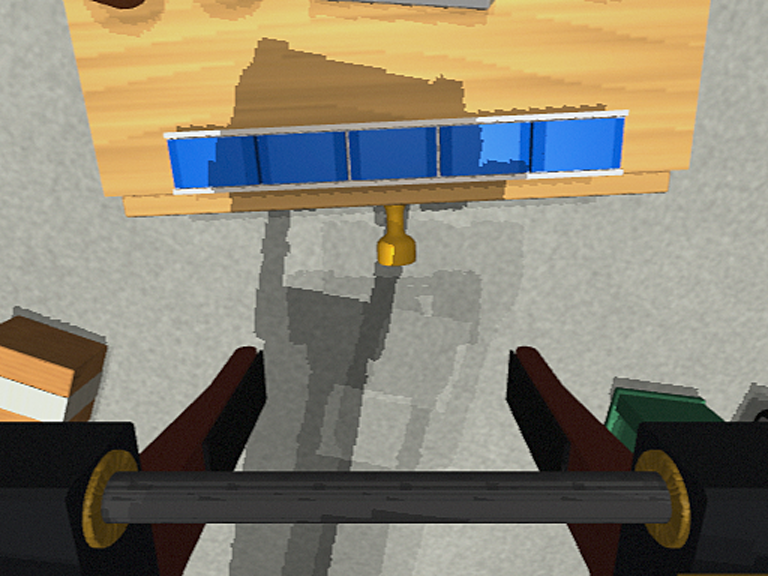

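```bash
python3 - <<'E'
from h import *
d=pickle.load(open("pics/w2.pkl","rb"));f=d["frame"][:,:,::-1]
cv2.imwrite("pics/w2a.png",cv2.resize(f[65:135,100:275],None,fx=4.5,fy=4.5,interpolation=cv2.INTER_CUBIC))
cv2.imwrite("pics/w2b.png",cv2.resize(f[65:135,265:440],None,fx=4.5,fy=4.5,interpolation=cv2.INTER_CUBIC))
d=pickle.load(open("pics/side0.pkl","rb"));f=d["frame"][:,:,::-1]
cv2.imwrite("pics/s0a.png",cv2.resize(f[155:225,170:260],None,fx=8,fy=8,interpolation=cv2.INTER_CUBIC))
E
```

```text
(no output)
```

View pics/w2a.png

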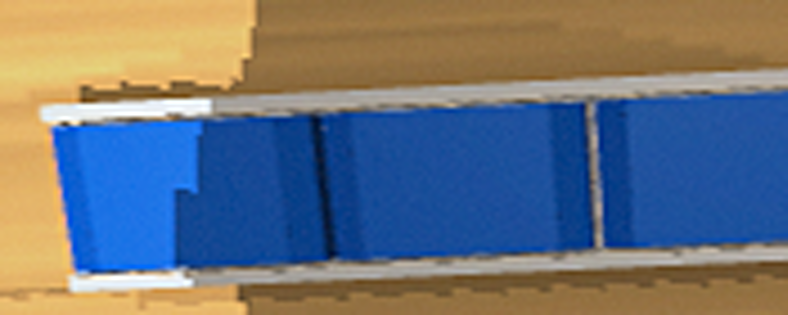

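View pics/w2b.png

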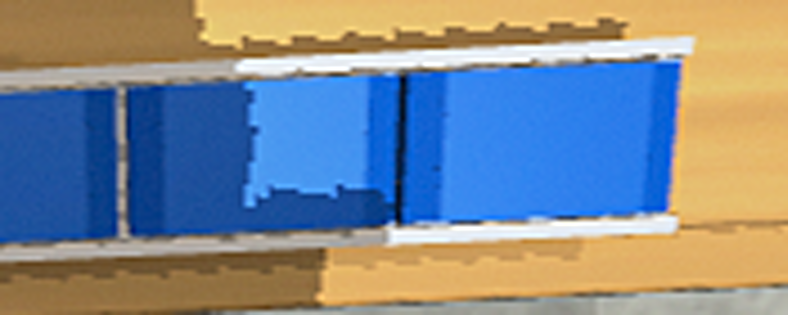

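View pics/s0a.png

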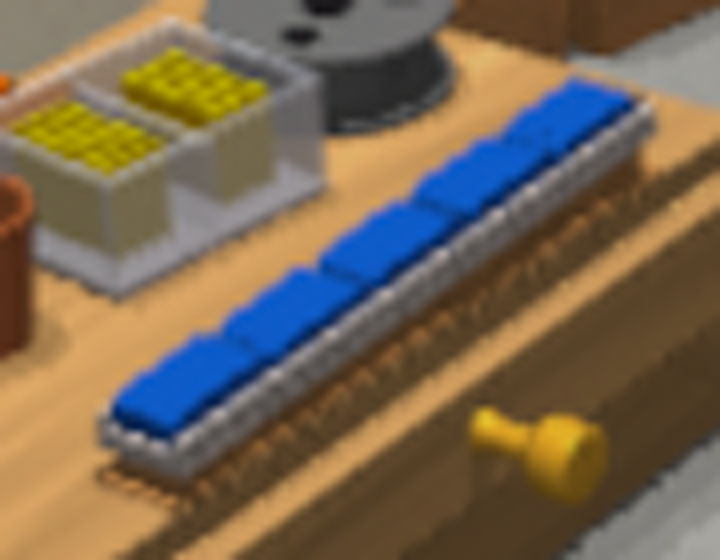

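```bash
python3 - <<'E'
from h import *
from scipy.optimize import least_squares
d=pickle.load(open("pics/w2.pkl","rb"))
A=lambda x,y:(100+x/4.5-.4,65+y/4.5-.4); B=lambda x,y:(265+x/4.5-.4,65+y/4.5-.4)
obs=[]
for y,b,f in [(75,A(315,117),A(332,258)),(25,A(590,103),A(600,247)),(-25,B(122,87),B(125,238)),(-75,B(402,75),B(396,222)),(124,A(53,127),A(76,270)),(-124,B(683,62),B(673,217))]:
    obs+=[(y/1e3,.013,b),(y/1e3,-.013,f)]
def res(p,full=False):
    x0,y0,z0,yw,sl=p; c,s=np.cos(yw),np.sin(yw)
    return np.concatenate([proj(d,[x0+c*xx-s*yy,y0+s*xx+c*yy,z0+sl*yy])-uv for yy,xx,uv in obs])
q=least_squares(res,[.6,0,.15,.14,0]); print(q.x,np.degrees(q.x[3]),np.abs(q.fun).max(),np.std(q.fun))
J=np.linalg.inv(q.jac.T@q.jac); print(np.sqrt(np.diag(J))*np.std(q.fun)); print(np.round(q.fun.reshape(-1,2),1).tolist())
for n in ("scene","side"):
    e=pickle.load(open(f"pics/{n}0.pkl","rb")); x0,y0,z0,yw,sl=q.x;c,s=np.cos(yw),np.sin(yw)
    for yy in (-.124,.124):
        for xx in (-.013,.013): print(n,yy,xx,np.round(proj(e,[x0+c*xx-s*yy,y0+s*xx+c*yy,z0+sl*yy])*1.5,1))
E
```

```text
[ 0.60518288  0.0069559   0.14834815  0.18253966 -0.03087525] 10.458752088946857 0.765254426778057 0.37129981488214003
[8.67140920e-05 1.33465637e-04 2.90979981e-04 9.86890049e-04
 3.99235035e-03]
[[0.2, -0.6], [0.1, 0.4], [-0.4, -0.3], [-0.5, 0.3], [0.1, 0.4], [-0.1, -0.3], [0.4, 0.1], [0.4, 0.7], [0.0, -0.1], [0.2, 0.1], [0.2, 0.1], [-0.7, -0.8]]
scene -0.124 -0.013 [359.5 304.3]
scene -0.124 0.013 [362.5 314.3]
scene 0.124 -0.013 [489.2 285.3]
scene 0.124 0.013 [494.6 294.5]
side -0.124 -0.013 [373.3 248.1]
side -0.124 0.013 [362.  244.6]
side 0.124 -0.013 [285.5 311. ]
side 0.124 0.013 [273.5 306.5]
```

Strip found at centre (0.605, 0.007), yaw about 10.5°, with the -y end higher. Both other cameras agree. Next is the grasp.

```bash
python3 - <<'E'
from station import r
from h import *
r.reach([.3722,-.2832,.345],[180,0,0])
r.servo_line([.3722,-.2832,.263],speed=.08)
s=r.sense(); print(s["clock"],s["tcp_pos"],s["contact_force"])
r.grab(45); s=r.sense(); print(s["clock"],s["tcp_pos"],s["orientation"],s["contact_force"],s["torque"],s["opening"])
r.servo_line([.3722,-.2832,.275],speed=.06)
r.servo_line([.3722,-.2832,.40],speed=.15)
r.wait(.2)
s=r.sense(); print(s["clock"],s["tcp_pos"],s["orientation"],s["contact_force"],s["torque"],s["opening"])
for n in ("wrist","scene"):
    d=r.snapshot(n); pickle.dump(d,open(f"pics/{n}3.pkl","wb")); f=d["frame"][:,:,::-1]
    if n=="scene": f=cv2.resize(f[60:230,90:290],None,fx=3.5,fy=3.5,interpolation=cv2.INTER_CUBIC)
    cv2.imwrite(f"pics/{n}3.png",f)
E
```

```text
5.2333 [ 0.37233991 -0.28332235  0.26375213] [ 0.19131394 -0.44560284 -0.09941741]
6.1833 [ 0.37220057 -0.28332667  0.26302333] [ 1.79972936e+02 -7.42814358e-03 -5.68950187e-03] [ 0.66701944 -1.60584696  0.36057407] [-0.14513972 -0.00975673 -0.00195535] 0.027588575471335693
7.7167 [ 0.37216701 -0.28319061  0.39882794] [-1.79924721e+02  8.87959673e-02 -2.10882897e-03] [-0.23282578 -0.06672274 -2.87791857] [-0.0070541   0.04712748 -0.00378188] 0.02766160846900216
```

View pics/scene3.png

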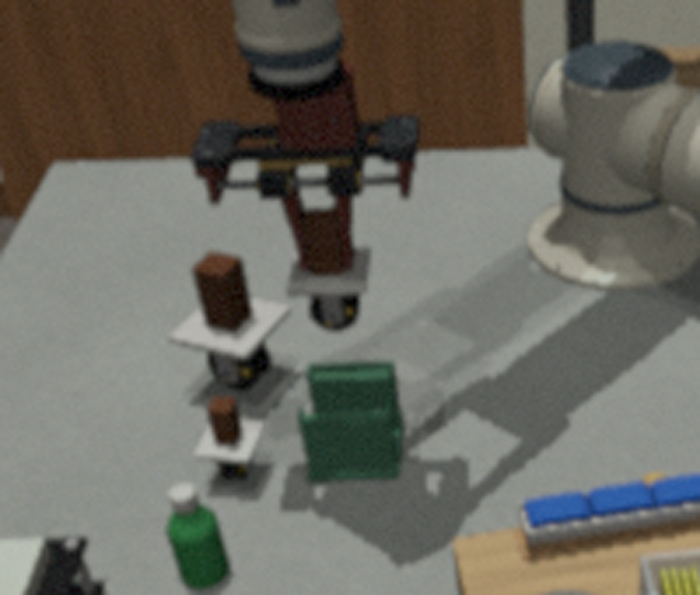

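View pics/wrist3.png

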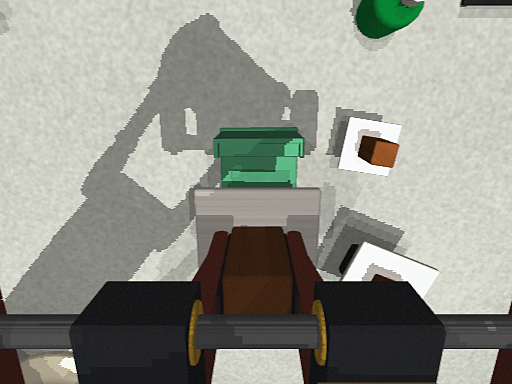

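```bash
cat > m.py <<'E'
from station import r
from h import *
YW=np.radians(10.46); C=np.array([.6052,.0070]); OR=[180,0,10.46]
def P(y,z,x=0): 
    return [C[0]+np.cos(YW)*x-np.sin(YW)*y, C[1]+np.sin(YW)*x+np.cos(YW)*y, z]
def F(t=.06,n=3):
    a=[]
    for _ in range(n): r.wait(t/n); a.append(r.sense()["contact_force"])
    return np.mean(a,0)
def press(y,z0,F0,target=15.,coarse=.001,fine=.0005,zmin=.372,log=None):
    z=z0; tr=[]; f=0
    while z>zmin:
        z-= coarse if f<2 else fine
        r.servo_line(P(y,z),speed=.03)
        f=F()[2]-F0
        tr.append((round(z*1e3,2),round(r.sense()["tcp_pos"][2]*1e3,2),round(f,1)))
        if f>=target: break
    return z,f,tr
E
python3 - <<'E'
from m import *
r.reach(P(-.1,.46),OR)
r.servo_line(P(-.1,.425),speed=.1); r.wait(.3)
F0=F(.2,8); print("F0",F0,r.sense()["clock"],r.sense()["tcp_pos"])
t=r.sense()["clock"]
z,f,tr=press(-.1,.425,F0[2],target=4)
print(z,f,tr); print(r.sense()["clock"]-t, r.sense()["clock"],F()-F0)
d=r.snapshot("side"); cv2.imwrite("pics/side4.png",cv2.resize(d["frame"][120:280,120:330,::-1],None,fx=3.5,fy=3.5,interpolation=cv2.INTER_CUBIC))
E
```

```text
F0 [-0.42885961  0.10453109 -3.4295958 ] 10.0417 [ 0.62337902 -0.09128532  0.4251408 ]
0.39949999999999997 5.870111078533489 [(424.0, np.float64(423.87), np.float64(0.3)), (423.0, np.float64(422.91), np.float64(-0.2)), (422.0, np.float64(421.92), np.float64(-0.4)), (421.0, np.float64(420.95), np.float64(0.3)), (420.0, np.float64(419.88), np.float64(0.0)), (419.0, np.float64(418.93), np.float64(0.3)), (418.0, np.float64(417.94), np.float64(-0.1)), (417.0, np.float64(416.92), np.float64(0.1)), (416.0, np.float64(415.93), np.float64(-0.4)), (415.0, np.float64(414.92), np.float64(-0.3)), (414.0, np.float64(413.93), np.float64(-0.1)), (413.0, np.float64(412.94), np.float64(0.2)), (412.0, np.float64(411.94), np.float64(-0.2)), (411.0, np.float64(410.93), np.float64(-0.4)), (410.0, np.float64(409.94), np.float64(-0.0)), (409.0, np.float64(408.96), np.float64(-0.2)), (408.0, np.float64(407.96), np.float64(0.2)), (407.0, np.float64(406.93), np.float64(-0.1)), (406.0, np.float64(405.93), np.float64(0.4)), (405.0, np.float64(404.96), np.float64(-0.1)), (404.0, np.float64(403.94), np.float64(-0.1)), (403.0, np.float64(402.95), np.float64(0.2)), (402.0, np.float64(401.92), np.float64(-0.2)), (401.0, np.float64(401.18), np.float64(1.0)), (400.0, np.float64(400.63), np.float64(3.4)), (399.5, np.float64(400.11), np.float64(5.9))]
7.799999999999999 17.8417 [-0.09173422 -0.31770309  5.89221302]
```

View pics/side4.png

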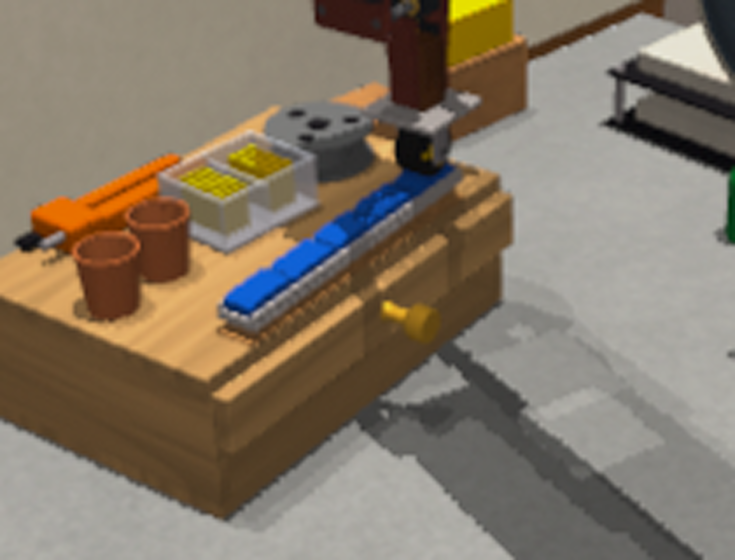

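The wheel sits on section 0's centre, with contact at TCP z ≈ 0.4012 and about 5 N/mm. I continue pressing section 0, then the rest.

```bash
python3 - <<'E'
from m import *
F0=-3.43
t0=r.sense()["clock"]
z,f,tr=press(-.1,.3995,F0,target=14.,coarse=.0006,fine=.0006)
print(0,z,f,[(float(a),float(c)) for a,b,c in tr],r.sense()["tcp_pos"][2],r.sense()["clock"])
r.wait(.15); print(F()-[0,0,F0])
E
```

```text
0 0.39170000000000016 14.656993932563138 [(398.9, 8.7), (398.3, 9.7), (397.7, 10.1), (397.1, 10.2), (396.5, 10.6), (395.9, 10.1), (395.3, 10.9), (394.7, 10.5), (394.1, 10.7), (393.5, 12.1), (392.9, 12.7), (392.3, 13.2), (391.7, 14.7)] 0.3941818379291667 21.8417
[-1.93443974  0.35353887 14.56892337]
```

```bash
python3 - <<'E'
from m import *
F0=-3.43
def st(): 
    f=F(.1,5)[2]-F0; return round(f,2), round(r.sense()["tcp_pos"][2]*1e3,2)
print(st())
z=.3917
for dz in (-.0004,-.0004):
    z+=dz; r.servo_line(P(-.1,z),speed=.03); print(z,st())
print(r.sense()["clock"], r.sense()["torque"], r.sense()["orientation"])
for z in (.394,.396,.398): r.servo_line(P(-.1,z),speed=.05); print(z,st())
print(r.sense()["clock"])
E
```

```text
(np.float64(14.64), np.float64(394.2))
0.3913 (np.float64(14.95), np.float64(394.01))
0.39089999999999997 (np.float64(15.73), np.float64(393.84))
22.7917 [0.07371377 0.67839561 0.02682159] [179.9144062   -0.18375088  10.45610278]
0.394 (np.float64(11.1), np.float64(394.9))
0.396 (np.float64(7.6), np.float64(395.76))
0.398 (np.float64(2.16), np.float64(396.96))
23.7917
```

```bash
python3 - <<'E'
from m import *
r.servo_line(P(-.1,.406),speed=.08)
r.grab(60); r.wait(.15)
s=r.sense(); print(s["clock"],F(.1,5),s["torque"],s["opening"],s["orientation"],s["tcp_pos"])
d=r.snapshot("wrist"); pickle.dump(d,open("pics/wrist5.pkl","wb"))
a=pickle.load(open("pics/wrist3.pkl","rb"))["frame"][180:384,150:370,::-1]; b=d["frame"][180:384,150:370,::-1]
cv2.imwrite("pics/wrist5.png",cv2.resize(np.hstack([a,b]),None,fx=1.8,fy=1.8))
d=r.snapshot("side"); cv2.imwrite("pics/side5.png",cv2.resize(d["frame"][110:230,170:270,::-1],None,fx=5,fy=5,interpolation=cv2.INTER_CUBIC))
E
```

```text
24.4083 [-0.11070955  0.60085404 -3.38067201] [-0.01642496  0.01872327  0.01118124] 0.028004915582006018 [-1.79992697e+02  2.03929052e-02  1.04592730e+01] [ 0.62334142 -0.09135371  0.40576421]
```

View pics/wrist5.png

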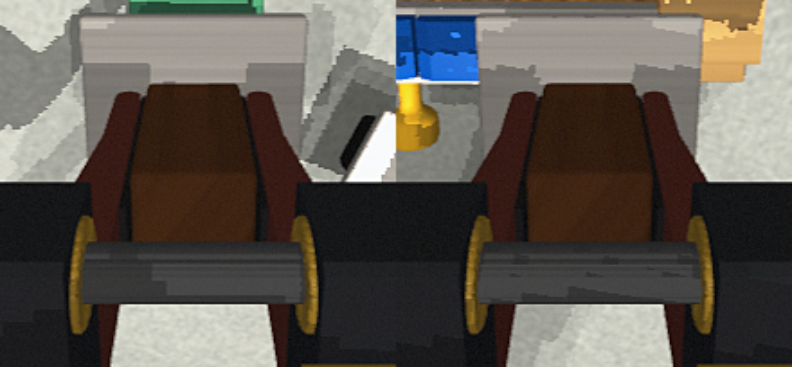

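View pics/side5.png

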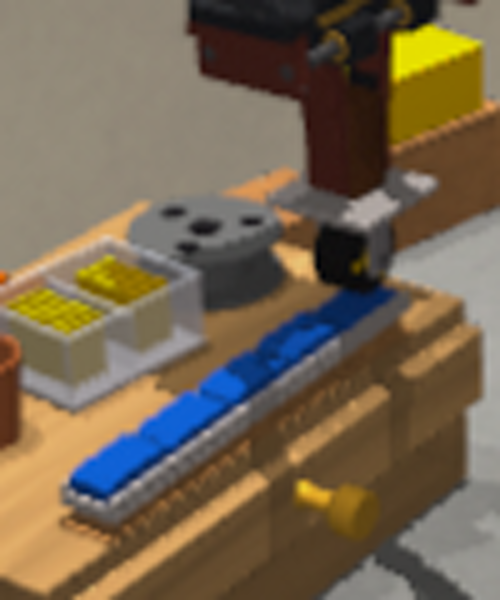

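```bash
cat >> m.py <<'E'
def press2(y,z,F0,orr,target=14.5,zmin=.375):
    tr=[];f=0;first=True
    while z>zmin:
        z-= .0015 if f<1.5 else (.001 if f<11.6 else .0005)
        r.servo_line(P(y,z),orr,speed=.03 if f<1.5 else .02)
        f=F(.045,3)[2]-F0
        tr.append((round(float(z)*1e3,1),round(float(r.sense()["tcp_pos"][2])*1e3,1),round(float(f),1)))
        if f>=target: break
    return z,f,tr
E
python3 - <<'E'
from m import *
F0=-3.43; O=[180,.2,10.46]
r.servo_line(P(-.05,.4045),O,speed=.12)
z,f,tr=press2(-.05,.4045,F0,O); print(1,tr)
s=r.sense(); print(s["clock"],s["contact_force"],s["torque"],s["orientation"])
r.servo_line(P(-.05,.403),O,speed=.08); r.servo_line(P(0,.403),O,speed=.12)
z,f,tr=press2(0,.403,F0,O); print(2,tr)
s=r.sense(); print(s["clock"],s["contact_force"],s["torque"],s["orientation"])
r.servo_line(P(0,.402),O,speed=.08)
E
```

```text
1 [(403.0, 402.7, -0.3), (401.5, 401.4, 0.1), (400.0, 400.4, 2.0), (399.0, 399.7, 5.1), (398.0, 399.0, 7.8), (397.0, 398.2, 9.5), (396.0, 397.3, 10.4), (395.0, 396.4, 10.0), (394.0, 395.4, 10.4), (393.0, 394.4, 10.3), (392.0, 393.6, 11.4), (391.0, 393.2, 13.5), (390.5, 393.0, 13.9), (390.0, 392.8, 14.9)]
29.3583 [-2.07928529 -0.38079972 10.80447984] [-0.0022485   0.64926071 -0.04787713] [1.79930254e+02 1.53296679e-02 1.04560340e+01]
2 [(401.5, 401.3, -0.2), (400.0, 399.9, 0.2), (398.5, 398.7, 0.6), (397.0, 397.9, 5.0), (396.0, 397.2, 8.3), (395.0, 396.5, 9.6), (394.0, 395.7, 10.2), (393.0, 394.7, 10.5), (392.0, 393.7, 10.4), (391.0, 392.7, 10.5), (390.0, 392.2, 11.4), (389.0, 391.8, 13.4), (388.5, 391.6, 14.5), (388.0, 391.4, 15.5)]
34.4417 [-3.51953002 -0.11905457 12.58278704] [-0.03661603  0.79176392  0.02335299] [ 1.79941468e+02 -2.03726346e-02  1.04580291e+01]
```

Home heights at about 15 N are 394.1, 392.8 and 391.5 mm: even steps, so the first three are home. Sections 3 and 4 follow.

```bash
python3 - <<'E'
from m import *
F0=-3.43; O=[180,.25,10.46]
for i,y,z in ((3,.05,.4005),(4,.1,.3992)):
    r.servo_line(P(y,z),O,speed=.12)
    z,f,tr=press2(y,z,F0,O); print(i,tr)
    s=r.sense(); print(s["clock"],s["contact_force"],s["torque"],s["orientation"])
    if i==3: r.servo_line(P(y,.4005),O,speed=.08)
E
```

```text
3 [(399.0, 398.9, 0.0), (397.5, 397.4, 0.2), (396.0, 396.7, 3.2), (395.0, 395.9, 6.7), (394.0, 395.2, 10.1), (393.0, 394.3, 9.7), (392.0, 393.4, 10.4), (391.0, 392.4, 10.3), (390.0, 391.4, 10.3), (389.0, 390.9, 12.3), (388.5, 390.6, 12.8), (388.0, 390.5, 13.8), (387.5, 390.2, 14.7)]
39.2333 [-3.01624674 -0.50473513 11.36310953] [-0.12194665  0.76124469 -0.043549  ] [1.79968712e+02 6.82534866e-02 1.04594007e+01]
4 [(397.7, 397.6, -0.2), (396.2, 396.6, 1.3), (394.7, 395.6, 5.7), (393.7, 395.0, 9.4), (392.7, 394.2, 9.7), (391.7, 393.3, 10.9), (390.7, 392.3, 10.3), (389.7, 391.4, 10.1), (388.7, 390.3, 10.8), (387.7, 389.7, 11.4), (386.7, 389.2, 13.7), (386.2, 389.0, 14.4), (385.7, 388.8, 15.4)]
44.0167 [-3.3017569  -0.66585379 11.85537765] [-0.06512908  0.75674112 -0.00099028] [1.79985569e+02 3.81080657e-02 1.04628829e+01]
```

All five lie on one straight line (388.8 to 394.1 mm), so they are home. Now a rolling pass back under pressure along the full strip.

```bash
python3 - <<'E'
from m import *
F0=-3.43; O=[180,.25,10.46]
z=.3862; ys=np.linspace(.1,-.1,11)
r.servo_line(P(.1,z),O,speed=.03); f=F(.045)[2]-F0; out=[(.1,round(float(f),1))]
for y in ys[1:]:
    z+=.02*.0275+np.clip((f-14)*.00025,-.0006,.0006)
    r.servo_line(P(y,z),O,speed=.045); s=r.sense(); fv=s["contact_force"]
    f=F(.03,3)[2]-F0; out.append((round(float(y),3),round(z*1e3,1),round(float(s["tcp_pos"][2])*1e3,1),round(float(f),1),round(float(fv[2]-F0),1),np.round(fv[:2],1).tolist()))
for o in out: print(o)
print(r.sense()["clock"])
E
```

```text
(0.1, 14.0)
(0.08, np.float64(386.8), 389.4, 13.4, 13.6, [-3.0, -1.5])
(0.06, np.float64(387.2), 390.0, 14.8, 14.4, [-2.6, -0.7])
(0.04, np.float64(387.9), 390.6, 13.6, 13.7, [-2.6, -0.5])
(0.02, np.float64(388.3), 390.9, 12.6, 12.7, [-1.8, 1.8])
(0.0, np.float64(388.5), 391.6, 14.5, 15.2, [-1.8, -1.2])
(-0.02, np.float64(389.2), 392.0, 13.6, 13.3, [-0.8, -2.8])
(-0.04, np.float64(389.6), 392.7, 14.0, 13.8, [-1.3, -0.6])
(-0.06, np.float64(390.2), 393.2, 14.3, 14.9, [-0.5, -0.4])
(-0.08, np.float64(390.8), 393.5, 12.9, 12.9, [-0.9, 1.6])
(-0.1, np.float64(391.1), 394.2, 13.9, 14.4, [-1.0, 0.0])
50.4833
```

```bash
python3 - <<'E'
from m import *
s=r.sense()
r.servo_line(P(-.1,.44),[180,0,10.46],speed=.15)
r.reach([.3722,-.2832,.40],[180,0,0]); r.wait(.15)
s=r.sense(); print(s["clock"],s["tcp_pos"],s["orientation"],s["contact_force"])
d=r.snapshot("wrist"); pickle.dump(d,open("pics/wrist6.pkl","wb"))
a=pickle.load(open("pics/wrist3.pkl","rb"))["frame"][:,110:400,::-1]; b=d["frame"][:,110:400,::-1]
cv2.imwrite("pics/wrist6.png",cv2.resize(np.hstack([a,b]),None,fx=1.35,fy=1.35))
d=r.snapshot("scene"); cv2.imwrite("pics/scene6.png",cv2.resize(d["frame"][60:310,90:400,::-1],None,fx=2.4,fy=2.4,interpolation=cv2.INTER_CUBIC))
E
```

```text
52.3167 [ 0.37311284 -0.28278297  0.40009257] [-1.79994028e+02 -1.25625882e-02  1.04192757e-01] [ 1.38999712  0.4008316  -3.74179834]
```

View pics/wrist6.png

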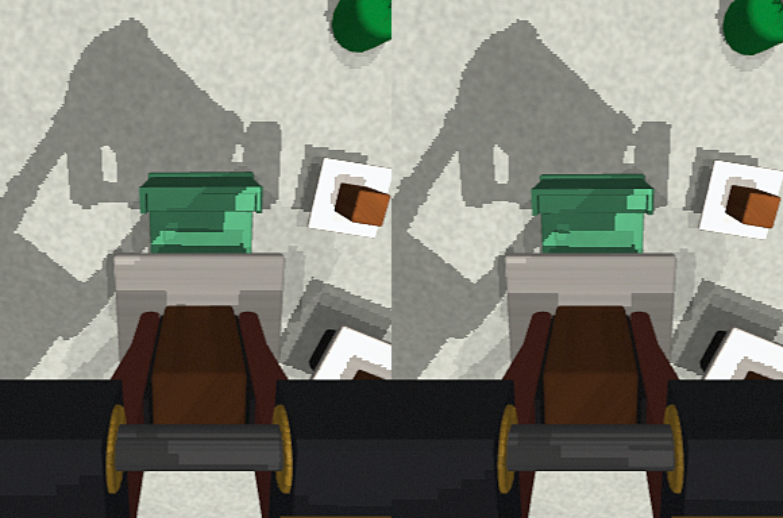

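View pics/scene6.png

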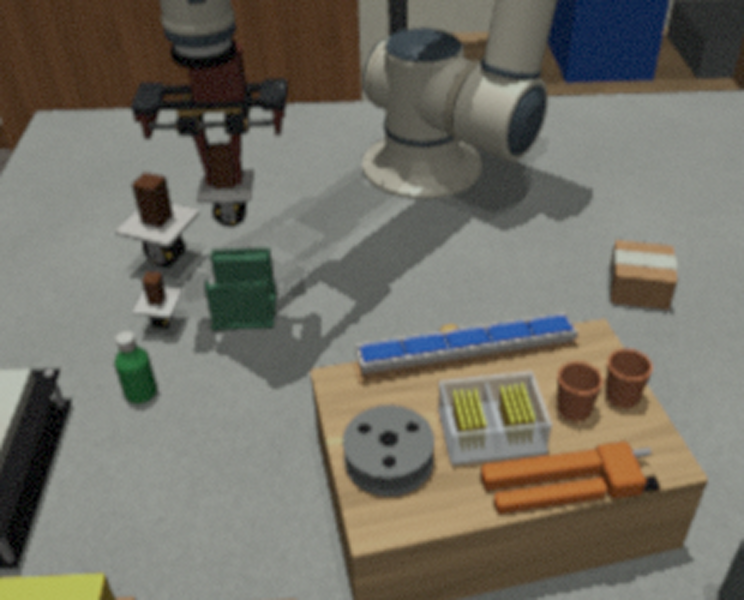

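The roller's pose in the grip is unchanged, at most about a pixel at the collar edge. The strip looks flush and the bystanders have not moved. I lower it into the holder now.

```bash
python3 - <<'E'
from m import *
O=[180,0,0]
r.servo_line([.3722,-.2832,.285],O,speed=.12); r.wait(.1)
f0=F(.06,3); print(r.sense()["tcp_pos"],f0)
r.servo_line([.3722,-.2832,.267],O,speed=.04); print(F(.06,3)-f0)
z=.267
while z>.2605:
    z-=.0008; r.servo_line([.3722,-.2832,z],O,speed=.03); f=F(.045,3)-f0
    print(round(z,4),np.round(f,1),r.sense()["tcp_pos"][2].round(4))
    if f[2]>2.: break
print(r.sense()["clock"])
E
```

```text
[ 0.37236091 -0.28335016  0.28603654] [-0.27622741 -0.50376011 -3.4362403 ]
[0.69279898 0.30939588 0.62755522]
0.2662 [0.3 0.4 0.3] 0.2663
0.2654 [ 0.4  0.1 -0.3] 0.2654
0.2646 [-0.  -0.1  0.2] 0.2646
0.2638 [-0.3  0.4 -0.1] 0.2638
0.263 [-0.1  0.1  0.4] 0.263
0.2622 [-2.   2.3  7.8] 0.263
56.125
```

```bash
python3 - <<'E'
from m import *
r.servo_line([.3722,-.2832,.2629],[180,0,0],speed=.03)
r.let_go(); s=r.sense(); print(s["clock"],s["opening"],s["contact_force"])
r.servo_line([.3722,-.2832,.36],speed=.1)
r.servo_line([.31,-.283,.42],[180,0,4],speed=.2); r.wait(.1)
s=r.sense(); print(s["clock"],s["contact_force"],s["tcp_pos"])
d=r.snapshot("wrist"); pickle.dump(d,open("pics/w7.pkl","wb")); f=d["frame"][:,:,::-1]
a=pickle.load(open("pics/w1.pkl","rb"))["frame"][40:200,190:340,::-1]
cv2.imwrite("pics/w7.png",cv2.resize(np.hstack([a,f[40:200,190:340]]),None,fx=2.6,fy=2.6,interpolation=cv2.INTER_CUBIC))
d=r.snapshot("side"); cv2.imwrite("pics/side7.png",cv2.resize(d["frame"][110:290,100:350,::-1],None,fx=3,fy=3,interpolation=cv2.INTER_CUBIC))
E
```

```text
57.4083 0.08769772956197999 [0.02514601 0.84660346 0.37266519]
59.2167 [-0.14068876 -1.16307813 -0.65019969] [ 0.3105413  -0.28303028  0.41829195]
```

View pics/w7.png

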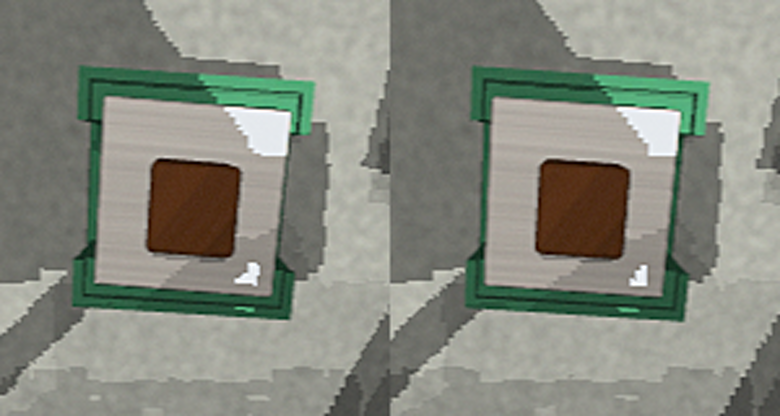

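View pics/side7.png

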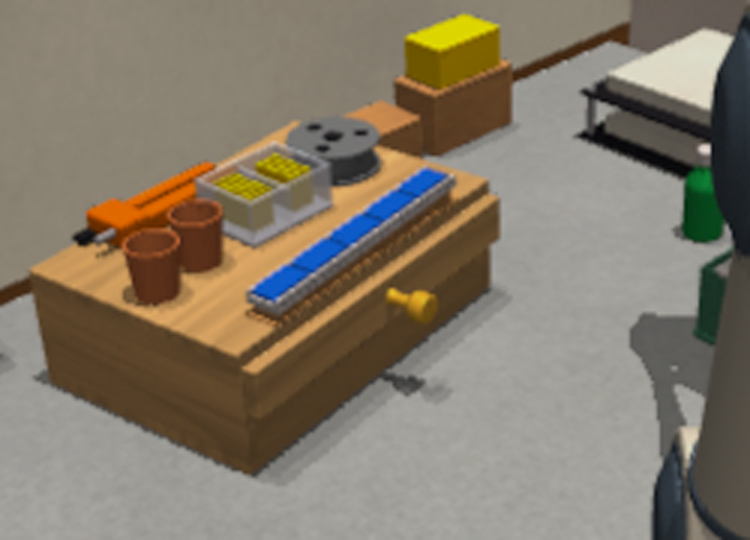

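The roller is back inside the lips, within about 1 mm of where it started. The grip is at (583,208), against (193,208) before; the two panels are 390 px apart. The strip lies flush in its channel, and the drawer and bystanders are unmoved. Handing in.

```bash
python3 - <<'E'
from station import r
r.hand_in(); print(r.sense()["clock"])
E
```

```text
the job is handed in; nothing more can be done
the job is handed in; nothing more can be done
```

I took the middle-sized roller out of its green holder and pressed each of the five sections home with its wheel. I then rolled it about 200 mm along the whole strip, put it back in its holder and handed in at about 59 s. No verdict is reported.

- **Strip:** The peak force I measured on the strip was about 15.7 N, and readings during the roll were 12.6–15.2 N. The home heights at about 15 N fell on one straight line (394.1, 392.8, 391.5, 390.2 and 388.8 mm), and the last pictures show all sections flush.
- **Roller:** It met the seat at the same height as at the grasp, within about 0.1 mm. The last wrist picture shows it upright inside the lips, within about 1 mm of where it started. The gripper is open and clear.
- **Bystanders and drawer:** They look unmoved in the last scene and side pictures.
- **Not checked directly:** I could not read the wheel's turn. The 200 mm roll should give about 9 rad, against the 5 rad needed.
- **Off from ideal:** While pressing, there was a sideways force of up to about 3.5 N and about 0.2° of tilt from the arm flexing. The tool did not visibly slip in the grip.

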